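# Re-hang the serving board on the other fold-down hook

### The job

The small wooden serving board hangs in the way: move it to the other fold-down hook of the rail and fold its old hook away. First swing the folded hook down until it stands straight out on its stop; then tilt the board off over its hook's turned-up nose and, feeling your way and never forcing it, over the nose of the other hook, so that it hangs freely on the level part; at last fold the emptied hook up until it snaps flat. Do not knock the mug, jam jar or salt shaker.

Things in the scene. Friction and masses are not known exactly. Their poses are not given: they have to be found in the camera images.
- rack: Free-standing hook rail fixed to the worktop: a wooden rail 300 wide, 80 high (165 to 245 above the worktop), 20 thick, on two steel uprights with flat feet. Origin on the worktop under the middle of the rail's front face; x points into the rail (away from the robot), y along it to the left, z up.
- hook_a: Bracket of the steel fold-down hook from which the board hangs at the start (left or right on the rail). Origin on the hinge axis, 195 above the worktop and 18 in front of the rail; axes as the rack's. The bracket plate is 34 wide and reaches 45 above the hinge.
- hook_a_arm (a joint): Angle of that hook's arm, turning about the bracket's y axis. 0 = folded flat (arm upright, nose over the rail's top edge); 1.57 = fully down on its stop (arm level, straight out along the bracket's -x). An over-centre spring, dead centre at 0.6 rad, pulls it home on either side: it holds with about 2.6 N at 0 and 3.7 N at 1.57 (at the bend).
- hook_a_bend (a point): The bend of hook_a's arm, a round bar 9 thick: 70 of straight bar from the hinge axis to the bend, then a turned-up nose whose rounded end is centred (arm down) 16 farther out and 24 higher than the bend. The bend can be pinched sideways from above, arm up or down; folded, it stands 20 above the rail's top edge.
- hook_b: Bracket of the second, equal hook, which is folded flat at the start; origin and axes as for hook_a.
- hook_b_arm (a joint): Angle of hook_b's arm; the same sizes, values and spring as hook_a_arm.
- hook_b_bend (a point): The bend of hook_b's arm; the same shape.
- board: Serving board, 12 thick, 0.13-0.25 kg, hung by a round hole (diameter 24.5); origin at its centre, x through it (away from robot), y across, z up. Neck, to be pinched by its edges: 46 wide, 22 above to 40 below the origin; body 120 wide, to 155 below. Hung, the origin is 8 under the bar's axis. Upright it cannot pass the nose; leant 30 to 40 deg, top to the rail, it does, with 3 to spare.
- mug: Green and white mug, 78 wide and 101 high, standing left in front of the rail; origin under its middle. Bystander.
- jam: Jam jar, 64 wide and 88 high, standing left of the rail; origin under its middle. Bystander.
- salt: Salt shaker, 44 wide and 90 high, standing to the right behind the rail; origin under its middle. Bystander.

How it is judged:
On the way, in this order (a step that is already met when the one before it is completed fails the run):
1. the folded hook is fully down (value of joint hook_b_arm above 1.5 rad), for 0.2 s.
2. the board hangs on the level part of the other hook and is let go (x of board in the frame of hook_b between -0.064 and -0.008 m and z of board in the frame of hook_b between -0.016 and 0 m and contact force between board and hook_b above 0.5 N and contact force between the fingers and board below 0.1 N and y of board in the frame of hook_b between -0.012 and 0.012 m), for 0.3 s.
3. the emptied hook is folded flat (value of joint hook_a_arm below 0.08 rad), for 0.2 s.
At the end, for the whole second after the job is handed in: The second hook is fully down (over 1.5 rad), the board hangs still and upright (within 0.2 rad) with that hook's arm through its hole, the hole's centre 8 to 64 mm out from the hinge, within 12 mm sideways and at most 16 mm below the bar's axis, and the first hook is folded flat (under 0.08 rad) (value of joint hook_b_arm above 1.5 rad and value of joint hook_a_arm below 0.08 rad and x of board in the frame of hook_b between -0.064 and -0.008 m and z of board in the frame of hook_b between -0.016 and 0 m and angle between board's own z axis and vertical below 0.2 rad and linear speed of board below 0.03 m/s and y of board in the frame of hook_b between -0.012 and 0.012 m); the robot touches nothing.
It fails at once if the board is forced against a hook (over 30 N) (contact force between board and hook_a above 30 N or contact force between board and hook_b above 30 N).
It fails at once if a bystander is knocked (moved over 20 mm) (distance of any of mug, jam, salt from where it was at the start of the episode above 0.02 m).
It also fails if it takes over 72 s, if anything falls off the work surface, if the arm or the gripper's body presses on something with over 40 N, if the wrist force passes 120 N, or if a joint passes its speed limit or range.

### The arm

A 7-joint arm with a two-finger parallel gripper is mounted at the origin on a cart in front of the work surface, level with it; the furniture and walls round the work are solid. World frame = base frame: x ahead of the robot, y to its left, z up, the work surface at z = 0. Lengths are in m, angles in rad, forces in N, time in s.
With the tool pointing down it reaches from about 0.4 to 0.925 m from the base axis. Payload 4.1 kg.
Tool frame: the origin (TCP) lies at the very end of the fingers, on their centre line; the grasp point (between the pads) lies 19 mm behind it (robot.hold_point_z is the distance from the TCP to the grasp point, in m); z points along the fingers, y is the line along which they close (so a half turn about z gives the same grasp; the last joint's range is limited). The gripper opens to 85 mm and grips with 20 to 120 N. Pads are 22 mm wide; open, the fingers measure 114 mm over their backs; the gripper's body (76 mm by 85 mm) begins 54 mm behind the grasp point. The pads swing forward as they close: fully open they stand 13 mm farther back than shut.
Start: joints at [1.068, 0.398, 0.045, 1.537, -0.019, 1.207, -0.051], TCP at [0.255, -0.598, 0.231] pointing down, gripper open.
Joint ranges: [-2.82, 2.82], [-0.49, 2.23], [-1.37, 1.46], [0, 2.46], [-1.36, 4.5], [0.23, 2], [-2.94, 2.94]. Speed limits (rad/s): [2.57, 2.57, 3.14, 3.14, 3.14, 3.14, 3.14].

### API

Orientations are given as a unit quaternion [w, x, y, z].
In Python, from cell import robot gives the robot as it stands. Calls block until the motion is done:
- robot.move_to(position, orientation): joint-space move of the TCP to a pose.
- robot.movel(position, ori=None, feed=0.15, f_stop=None): straight line of the TCP; ori=None keeps the orientation; feed is the mean speed in m/s. With f_stop (N) it stops when the force on the tool has changed by that much, and returns True; else False.
- robot.goto_joints(angles): joint-space move.
- robot.command_gripper(opening, squeeze=None): finger opening in m; squeeze is the grip in N (None keeps the last); returns when the fingers have stopped.
- robot.wait(seconds).
- robot.inverse_kinematics(position, orientation): joint angles nearest the present ones, or None.
- robot.read_state(): the state.
- robot.get_image(name): name is "scene" or "top" or "wrist"; returns a dict with "pixels" (480x640x3 uint8, red, green, blue), "K" (3x3 intrinsics, pixels), "camera_from_world" (4x4, takes a point from world to camera coordinates). Camera axes: x right, y down, z forward; pixel columns grow to the right and rows downward; lengths in m; the calibration is good to about 2 mm. A picture is of the moment at which its call begins. There is no depth.
A pose or a line that the arm cannot do raises robot.MotionError and nothing moves.
- robot.hand_in(): hands the job in; it is judged then, once.
Trained networks look in a picture, given as the dict that the camera call returned (one of the last four; its "shot" number tells which), for a name from the list of things; names that differ only in an ending like _2 or _b are one class to them, and where a whole thing is asked for, a point or a joint stands for the part that bears it (a point fixed in the world has none). Each returns a list of dicts, best first, with "conf" (0 to 1); they miss things now and then, are a little off and sometimes report something else, mostly with a low value. They report only what shows in the picture. A call takes as long as a camera call.
- robot.spot_in(picture, thing): "box" ([left, top, right, bottom] in pixels, round what is visible of it).
- robot.regions_of(picture, thing): "pixels" (480x640 bool, what is visible of it) and "box" ([left, top, right, bottom] in pixels, round what is visible of it).
The state is a dict: "t": time; "joint_positions": joint angles; "joint_velocities": joint speeds; "joint_torque": joint torques, N m; "position": TCP position; "orientation": TCP orientation; "contact_force": force on the tool from outside, world axes, zero at the start; "wrist_torque": the same for the moment, N m; "width": finger opening in m; "finger_force": force on a finger pad.
Only numpy, scipy, OpenCV 4.12 (cv2) and the standard library are available. Lean on these libraries where they do the work, as an engineer would, in place of code of your own. Each camera call takes 0.05 s, during which the arm holds its last target. There are 200 camera calls.

## Working session

There is one attempt and no reset: what is moved stays moved. The work goes in short steps, each a Python script; the robot and the scene stay as the last script left them, time stands still between calls to the robot, and variables do not carry over. Pictures are saved under pics/ and viewed, at most 10 in all, crops included, and the job is handed in when it is done.

```bash
ls; mkdir -p pics
cat > h.py <<'E'
import numpy as np, cv2
from cell import robot
def save(im,n,box=None,s=1):
    p=im["pixels"][:,:,::-1]
    if box: p=p[box[1]:box[3],box[0]:box[2]]
    cv2.imwrite("pics/"+n,cv2.resize(p,None,fx=s,fy=s,interpolation=cv2.INTER_CUBIC))
def proj(im,P):
    P=np.atleast_2d(P);T=im["camera_from_world"];c=P@T[:3,:3].T+T[:3,3];u=c@im["K"].T;return u[:,:2]/u[:,2:]
E
python3 - <<'E'
from h import *
st=robot.read_state();print(st["t"],st["position"],st["orientation"])
a=robot.get_image("scene");b=robot.get_image("top")
save(a,"s0.png");save(b,"t0.png")
for n,im in(("scene",a),("top",b)):
    T=np.linalg.inv(im["camera_from_world"]);print(n,im["K"].tolist(),T.round(4).tolist())
    for t in("rack","hook_a","hook_a_arm","hook_b_bend","board","mug","jam","salt"):
        for d in robot.spot_in(im,t)[:3]:print(t,round(d["conf"],2),[round(x,1) for x in d["box"]])
E
```

```text
pics
0.0 [ 0.25516045 -0.59712762  0.23026878] [-9.52269125e-04  9.79678468e-01  2.00571981e-01 -2.69378076e-04]
scene [[609.0761654214788, 0.0, 322.31057602528864], [0.0, 609.0761654214788, 234.42702247809558], [0.0, 0.0, 1.0]] [[-0.8889, -0.2768, 0.3649, 0.1146], [-0.4576, 0.5733, -0.6797, 1.1747], [-0.021, -0.7712, -0.6363, 1.0768], [0.0, 0.0, 0.0, 1.0]]
rack 0.8 [302.4, 184.8, 380.1, 346.6]
rack 0.4 [317.3, 345.4, 353.5, 413.4]
hook_a 0.87 [338.5, 237.6, 356.5, 281.0]
hook_a 0.7 [366.4, 203.3, 415.7, 230.7]
hook_a_arm 0.66 [374.4, 215.8, 411.3, 228.8]
hook_b_bend 0.71 [337.0, 233.9, 353.5, 271.9]
board 0.85 [380.6, 216.4, 400.9, 288.8]
mug 0.65 [317.2, 345.2, 354.5, 411.1]
jam 0.59 [260.2, 329.1, 292.2, 375.5]
salt 0.71 [308.0, 197.6, 327.3, 226.6]
top [[456.2256267928204, 0.0, 324.37755270369286], [0.0, 456.2256267928204, 239.01004232983638], [0.0, 0.0, 1.0]] [[0.0013, -0.9957, 0.0925, 0.4973], [-0.9999, -0.0028, -0.0159, 0.2447], [0.0161, -0.0925, -0.9956, 1.1546], [0.0, 0.0, 0.0, 1.0]]
rack 0.86 [257.1, 226.1, 400.5, 291.8]
hook_a 0.87 [361.6, 255.1, 378.8, 305.6]
hook_a 0.46 [274.6, 259.8, 290.4, 275.7]
hook_a_arm 0.63 [367.6, 262.4, 377.3, 307.7]
hook_b_bend 0.49 [276.3, 258.6, 285.3, 278.8]
board 0.58 [340.0, 281.5, 391.5, 290.1]
mug 0.6 [197.4, 274.4, 237.6, 316.5]
jam 0.74 [208.7, 215.2, 245.2, 246.0]
jam 0.7 [196.1, 273.4, 239.2, 317.6]
salt 0.79 [412.6, 164.9, 431.1, 181.2]
salt 0.59 [361.4, 258.6, 379.1, 308.3]
```

Run:
```python
import cv2
p=cv2.imread("pics/s0.png")[150:430,230:480];cv2.imwrite("pics/s0c.png",cv2.resize(p,None,fx=2.1,fy=2.1,interpolation=2))
p=cv2.imread("pics/t0.png")[150:330,180:450];cv2.imwrite("pics/t0c.png",cv2.resize(p,None,fx=2.9,fy=2.9,interpolation=2))
```

```text
(no output)
```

View pics/s0c.png

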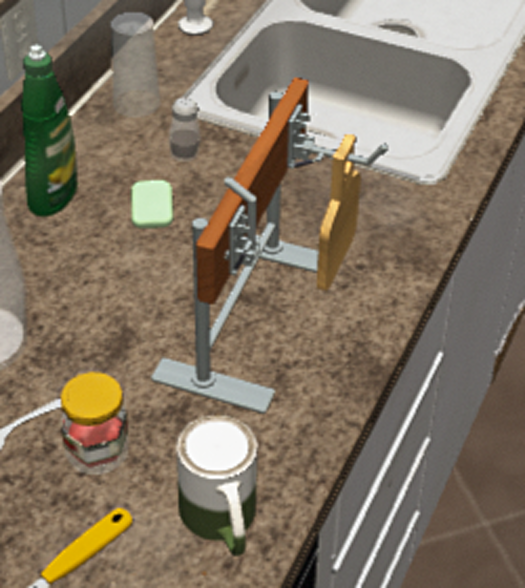

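View pics/t0c.png

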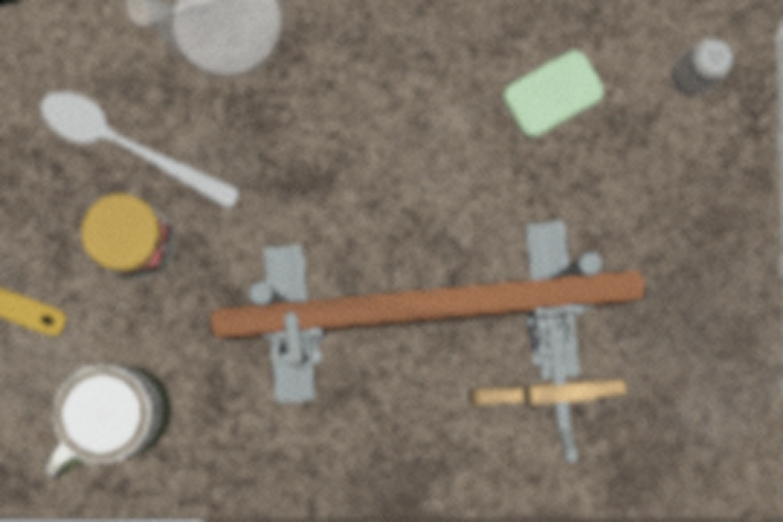

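The scene crop shows the board on the right-hand hook (hook_a, arm at full-picture px (411,222) in scene and (377,307) in top). The folded hook_b is on the left (bend at about (343,240) in scene, (281,268) in top), and the mug and jar stand to the left, clear of the rail. Next I fit the rail pose and take a closer wrist view.

```bash
cat >> h.py <<'E'
from scipy.optimize import minimize
from scipy.spatial.transform import Rotation as Ro
def W(p,P):  # rack frame -> world, p=(x,y,yaw)
    P=np.atleast_2d(P);c,s=np.cos(p[2]),np.sin(p[2]);return np.c_[p[0]+c*P[:,0]-s*P[:,1],p[1]+s*P[:,0]+c*P[:,1],P[:,2]]
BOX=np.array([[x,y,z] for x in(0,.02) for y in(-.15,.15) for z in(.165,.245)])
def railmask(im):
    h=cv2.cvtColor(im["pixels"],cv2.COLOR_RGB2HSV);m=cv2.inRange(h,(4,120,50),(14,255,200))
    n,l,s,_=cv2.connectedComponentsWithStats(m)
    # merge big pieces near the largest
    k=1+np.argmax(s[1:,4]);return (l==k)
def fitrail(ims,p0,hulls):
    def loss(p):
        e=0
        for im,H in zip(ims,hulls):
            q=cv2.convexHull((proj(im,W(p,BOX))).astype(np.float32))
            a,_=cv2.intersectConvexConvex(q,H);e+=cv2.contourArea(q)+cv2.contourArea(H)-2*a
        return e
    r=minimize(loss,p0,method="Nelder-Mead",options=dict(initial_simplex=np.array(p0)+np.array([[0,0,0],[.01,0,0],[0,.01,0],[0,0,.05]]),xatol=1e-5,fatol=.01));return r.x,r.fun
def down(yaw,tilt=0): # tool down, tilt>0: gripper body leans towards the rail
    return (Ro.from_euler("z",yaw)*Ro.from_euler("y",tilt)*Ro.from_euler("x",np.pi)).as_quat()[[3,0,1,2]]
E
python3 - <<'E'
from h import *
a=robot.get_image("scene");b=robot.get_image("top");hs=[]
for im in(a,b):
    m=railmask(im);pts=np.argwhere(m)[:,::-1].astype(np.float32);
    hs.append(cv2.convexHull(pts));print(m.sum(),pts.min(0),pts.max(0))
for s in ([0],[1],[0,1]):
    p,f=fitrail([[a,b][i] for i in s],[.55,.22,.09],[hs[i] for i in s]);print(s,p.round(4),f)
for n,z in(("mug",.1),("jam",.088),("salt",.09)): pass
q=down(p[2])
for y in(.1,-.1):
    for yy in(0,np.pi):
      for t in(-.6,-.3,0,.3,.6):
        w=W(p,[[-.1,y,.19]])[0];r=robot.inverse_kinematics(w,down(p[2]+yy,t if yy==0 else -t));print(y,yy,t,None if r is None else np.round(r,2))
robot.move_to(W(p,[[-.06,.1,.42]])[0],q)
w=robot.get_image("wrist");save(w,"w0.png");print(np.linalg.inv(w["camera_from_world"]).round(3).tolist(),w["K"][0][0],robot.read_state()["t"])
E
```

```text
865 [342. 187.] [376. 256.]
977 [282. 245.] [400. 262.]
[0] [0.5601 0.1078 0.2055] 663.46015191474
[1] [0.5451 0.1652 0.0975] 697.1933959403541
[0, 1] [0.5485 0.1619 0.1277] 1624.6357071564998
0.1 0 -0.6 [ 0.43 -0.09 -1.21  2.31  0.67  0.46 -2.8 ]
0.1 0 -0.3 [ 0.57  0.15 -1.35  2.11  0.46  0.8  -2.5 ]
0.1 0 0 [ 0.33  0.32 -1.1   1.91  0.32  1.1  -2.35]
0.1 0 0.3 [ 0.13  0.47 -0.87  1.72  0.19  1.37 -2.23]
0.1 0 0.6 [ 0.07  0.66 -0.82  1.54  0.13  1.64 -2.22]
0.1 3.141592653589793 -0.6 [ 0.16 -0.06 -0.98  2.32  0.73  0.49  0.28]
0.1 3.141592653589793 -0.3 [ 0.23  0.07 -0.96  2.12  0.33  0.76  0.75]
0.1 3.141592653589793 0 [ 0.32  0.32 -1.1   1.91  0.32  1.1   0.79]
0.1 3.141592653589793 0.3 [ 0.28  0.56 -1.11  1.72  0.31  1.41  0.78]
0.1 3.141592653589793 0.6 [ 0.19  0.75 -1.04  1.53  0.24  1.67  0.79]
-0.1 0 -0.6 [ 0.79 -0.25 -0.89  2.42 -0.62  0.32 -1.05]
-0.1 0 -0.3 [ 0.59 -0.06 -0.77  2.21 -0.04  0.68 -1.6 ]
-0.1 0 0 [ 0.37  0.14 -0.61  2.    0.09  1.03 -1.73]
-0.1 0 0.3 [ 0.21  0.33 -0.49  1.8   0.11  1.35 -1.76]
-0.1 0 0.6 [ 0.1   0.51 -0.39  1.62  0.09  1.64 -1.76]
-0.1 3.141592653589793 -0.6 [ 0.2  -0.19 -0.4   2.44 -0.09  0.28  1.56]
-0.1 3.141592653589793 -0.3 [ 0.52 -0.06 -0.71  2.21 -0.03  0.68  1.53]
-0.1 3.141592653589793 0 [ 0.58  0.17 -0.85  1.99  0.14  1.04  1.36]
-0.1 3.141592653589793 0.3 [ 0.47  0.4  -0.83  1.79  0.22  1.38  1.26]
-0.1 3.141592653589793 0.6 [ 0.37  0.6  -0.78  1.61  0.23  1.68  1.21]
[[0.125, -0.957, -0.263, 0.543], [-0.992, -0.121, -0.033, 0.261], [-0.0, 0.265, -0.964, 0.562], [0.0, 0.0, 0.0, 1.0]] 344.11170921710294 4.2
```

View pics/w0.png

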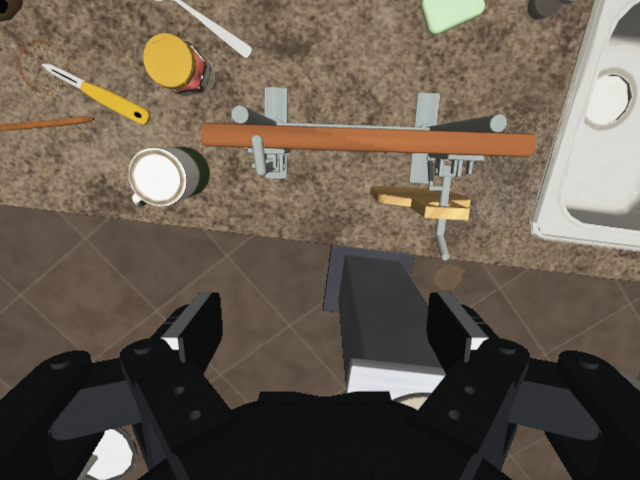

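The wrist view shows the whole rail, from (202,135) to (535,145). The hook_b nose tip is at about (257,140), the hook_a tip at about (446,256), and the board's top at about (447,208). I refit with merged rail masks and overlay the model.

```bash
cat >> h.py <<'E'
def railhull(im):
    h=cv2.cvtColor(im["pixels"],cv2.COLOR_RGB2HSV);m=cv2.inRange(h,(3,110,40),(14,255,210))
    m2=cv2.morphologyEx(m,cv2.MORPH_CLOSE,np.ones((13,13)));n,l,s,_=cv2.connectedComponentsWithStats(m2)
    k=1+np.argmax(s[1:,4]);m=((l==k)&(m>0)).astype(np.uint8);m=cv2.morphologyEx(m,cv2.MORPH_OPEN,np.ones((3,3)))
    p=np.argwhere(m)[:,::-1];p=np.concatenate([p+d for d in([-.5,-.5],[.5,.5],[-.5,.5],[.5,-.5])])
    return cv2.convexHull(p.astype(np.float32))
def hookpts(y,down,x=0): # hinge,bend,nose tip in rack frame
    return np.array([[-.018,y,.195]]+([[-.088,y,.195],[-.104,y,.219]] if down else [[-.018,y,.265],[.006,y,.281]]))
E
cat > f.py <<'E'
from h import *
def run(n,shift=None):
    ims=[robot.get_image(k) for k in("scene","top","wrist")];H=[railhull(i) for i in ims]
    for s in([0],[1],[2],[0,1,2]):
        p,f=fitrail([ims[i] for i in s],[.55,.22,.09],[H[i] for i in s]);print(s,p.round(4),round(f))
    return ims,H,p
if __name__=="__main__":
    ims,H,p=run(0);np.save("p.npy",p)
    # hook y from wrist picture: tips
    w=ims[2]
    ys=np.linspace(-.15,.15,601)
    for nm,px,dn in(("b",(257,140),0),("a",(446,256),1)):
        d=[np.abs(proj(w,W(p,hookpts(y,dn)[2:]))[0,0]-px[0]) for y in ys];print(nm,ys[np.argmin(d)])
    s=3
    for im,n,bx in((w,"w",(180,90,440+110,290)),(ims[1],"t",(240,220,420,320)),(ims[0],"s",(290,170,430,300))):
        k={"w":2.1,"t":4.3,"s":4.5}[n]
        c=cv2.resize(im["pixels"][bx[1]:bx[3],bx[0]:bx[2],::-1],None,fx=k,fy=k,interpolation=cv2.INTER_CUBIC)
        def P(q):return ((q-np.array(bx[:2])+.5)*k*1).astype(int)
        hull=cv2.convexHull(proj(im,W(p,BOX)).astype(np.float32))[:,0]
        cv2.polylines(c,[P(hull)],True,(255,0,0),1)
        for y,dn in((.1,0),(-.1,1)):cv2.polylines(c,[P(proj(im,W(p,hookpts(y,dn))))],False,(0,0,255),1)
        cv2.imwrite("pics/ov_%s.png"%n,c);print(c.shape)
    np.savez("ims.npz",**{k+str(i):im[k] for i,im in enumerate(ims) for k in("pixels","K","camera_from_world")})
E
python3 f.py
python3 - <<'E'
import cv2,numpy as np
a=cv2.imread("pics/ov_w.png");b=cv2.imread("pics/ov_t.png");b=cv2.resize(b,None,fx=.5,fy=.5)
cv2.imwrite("pics/ov.png",a)
E
```

```text
[0] [0.5423 0.2202 0.1037] 150
[1] [0.5407 0.2214 0.1123] 984
[2] [0.5424 0.2204 0.094 ] 312
[0, 1, 2] [0.5424 0.2204 0.0944] 1484
b 0.0935
a -0.0905
(420, 777, 3)
(430, 774, 3)
(585, 630, 3)
```

View pics/ov.png

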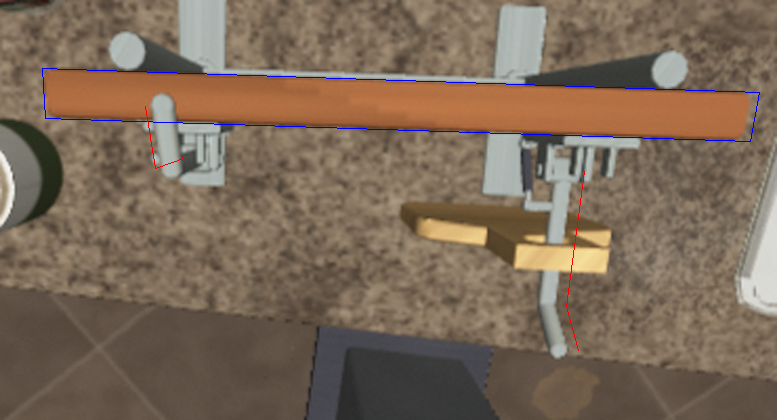

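```bash
cat >> h.py <<'E'
p=np.array([.5424,.2204,.0944]);YB,YA=.094,-.091;PI=np.pi
def T(x,y,z):return W(p,[[x,y,z]])[0]
def ori(t=0):return down(p[2]+PI,-t)   # camera on robot side; t>0 body leans to the rail
def bendpos(phi,y,dz=-.012):return T(-.018-.07*np.sin(phi),y,.195+.07*np.cos(phi)+dz)
def S(k=""):
    s=robot.read_state();print(k,round(s["t"],2),np.round(s["position"],4),"F",np.round(s["contact_force"],1),"w",round(s["width"],4),"ff",np.round(s["finger_force"],1));return s
E
python3 - <<'E'
from h import *
im=dict(np.load("ims.npz"));K=im["K2"];M=np.linalg.inv(im["camera_from_world2"])
px=np.array([562/2.1+180,258/2.1+90]);d=M[:3,:3]@np.linalg.solve(K,[*px,1]);o=M[:3,3];w=o+d*(.209-o[2])/d[2]
c,s=np.cos(p[2]),np.sin(p[2]);v=w[:2]-p[:2];print("board rack xy",c*v[0]+s*v[1],-s*v[0]+c*v[1])
q=ori()
robot.command_gripper(.05,25)
robot.move_to(bendpos(0,YB,.05),q);S()
print(robot.movel(bendpos(0,YB),feed=.1,f_stop=8));S()
robot.command_gripper(0.0,25);S("grip")
save(robot.get_image("scene"),"s1.png",(290,150,450,300),4)
E
```

```text
board rack xy -0.06005644966810733 -0.09004516189251928
 7.28 [0.5157 0.3122 0.3151] F [ 0.6 -0.5  0.1] w 0.05 ff 0.0
False
 8.04 [0.5158 0.3126 0.2535] F [-0.6 -0.4 -0.3] w 0.0501 ff 0.0
grip 8.49 [0.5159 0.3121 0.2536] F [ 0.1 -1.1  2.5] w 0.0078 ff 24.5
```

View pics/s1.png

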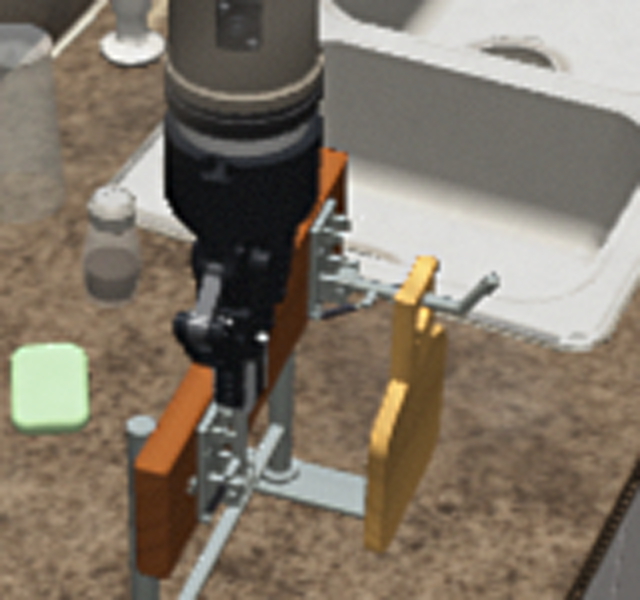

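The fingers hold hook_b's bend (width 8 mm, 24 N), seen at about px (235,400) in the crop, so I swing it down. In the same step I plan the unhooking path offline.

```bash
python3 - <<'E'
from h import *
for ph in np.linspace(0,1.54,8)[1:]:
    robot.movel(bendpos(ph,YB),feed=.09)
s=S("down")
robot.command_gripper(.05);S("open")
robot.movel(bendpos(1.57,YB,.06),feed=.15);S()
im=robot.get_image("scene");save(im,"s2.png",(290,150,450,300),4)
E
cat > plan.py <<'E'
# widest path: board (2 rectangles in section) over hook capsule chain; state (s out from hinge, z of hole rel bar, lean)
import numpy as np, heapq
seg=[];
for A,B in(((0,0),(70,0)),((70,0),(86,24))):
    for u in np.linspace(0,1,40):seg.append(np.array(A)+u*(np.array(B)-np.array(A)))
H=np.array(seg)
S_=np.arange(40,125,1.);Z=np.arange(-10,50,1.);TH=np.radians(np.arange(0,46,3))
def clear(s,z,t):
    # board frame: u = outward normal, v = up along board (top leans to rail => v=( -sin t, cos t) in (s,z))
    v=np.array([-np.sin(t),np.cos(t)]);n=np.array([np.cos(t),np.sin(t)])
    d=H-np.array([s,z]);a=d@n;b=d@v;m=1e9
    for lo,hi in((12.25,22),(-155,-12.25)):
        du=np.abs(a)-6;dv=np.maximum(lo-b,b-hi)
        q=np.where((du>0)&(dv>0),np.hypot(du,dv),np.maximum(du,dv));m=min(m,q.min())
    return m-4.5
C=np.array([[[clear(s,z,t) for t in TH] for z in Z] for s in S_])
st=(int(42-40),int(-6+10),0)   # slightly lifted
goal=lambda k:S_[k[0]]>=115 and Z[k[1]]>=10
best={st:C[st]};pr={};h=[(-C[st],0,st)];done=set()
CAP=2.0
while h:
    w,l,k=heapq.heappop(h)
    if k in done:continue
    done.add(k)
    if goal(k):break
    for dx in(-1,0,1):
        for dy in(-1,0,1):
            for dt in(-1,0,1):
                n=(k[0]+dx,k[1]+dy,k[2]+dt)
                if n in done or not all(0<=n[i]<C.shape[i] for i in range(3)):continue
                c=C[n]
                if c<=0:continue
                cost=l+np.sqrt(dx*dx+dy*dy+2*dt*dt)*(1+30*np.exp(-c/.8)) # soft
                if n not in best or cost<best[n]-1e-9 or n==st:
                    best[n]=cost;pr[n]=k;heapq.heappush(h,(cost,cost,n))
path=[k]
while path[-1]!=st:path.append(pr[path[-1]])
path=path[::-1];np.save("path.npy",[[S_[a],Z[b],TH[c]] for a,b,c in path])
for k in path[::2]:print(S_[k[0]],Z[k[1]],round(np.degrees(TH[k[2]])),round(C[k],2))
E
python3 plan.py
```

```text
down 10.76 [0.4435 0.3053 0.1838] F [-5.4 -0.9 -1.5] w 0.0075 ff 36.9
open 11.23 [0.4464 0.3058 0.1854] F [ 0.9 -0.2 -0.8] w 0.0502 ff 0.0
 11.85 [0.4458 0.3052 0.2545] F [ 0.8  0.2 -0.7] w 0.0495 ff 0.0
42.0 -6.0 0 1.75
44.0 -4.0 0 3.75
46.0 -2.0 3 5.42
48.0 0.0 9 6.66
50.0 0.0 9 6.67
52.0 0.0 9 6.68
54.0 0.0 9 6.67
56.0 0.0 9 6.66
58.0 0.0 9 6.66
60.0 0.0 9 6.66
62.0 0.0 12 6.24
64.0 0.0 15 5.74
66.0 1.0 21 5.38
68.0 2.0 27 5.06
70.0 3.0 30 5.15
72.0 5.0 36 4.88
74.0 7.0 36 4.54
76.0 9.0 36 4.91
77.0 11.0 36 4.63
79.0 13.0 36 4.63
80.0 15.0 36 4.91
82.0 17.0 36 4.54
84.0 19.0 36 4.88
86.0 21.0 36 5.32
88.0 23.0 36 5.77
90.0 25.0 36 6.21
92.0 27.0 36 6.67
94.0 27.0 36 5.72
96.0 27.0 36 5.11
98.0 27.0 36 4.88
100.0 27.0 36 5.08
102.0 27.0 36 5.68
104.0 27.0 36 6.61
106.0 27.0 36 7.8
108.0 27.0 36 9.17
110.0 27.0 36 10.69
112.0 27.0 36 12.3
114.0 27.0 36 13.92
```

View pics/s2.png

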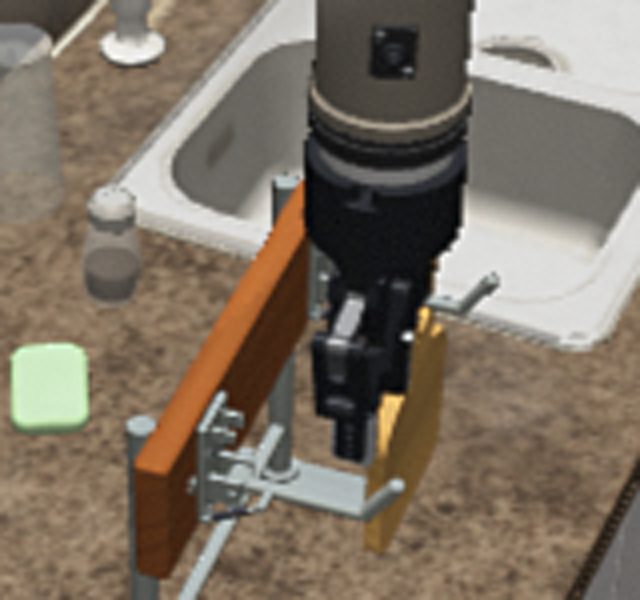

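hook_b now stands level, its nose at about px (400,487) in the crop. Next I grip the board's neck and lift it slightly to check the hold.

```bash
cat >> h.py <<'E'
T0=-.3;G=.006
def bpose(s,z,lean,y): # TCP pose for hole s mm out from hinge, z mm over bar axis, lean in deg, y in rack
    L=np.radians(lean);d=np.array([-.019*np.sin(T0),G-.019*np.cos(T0)])
    dx=d[0]*np.cos(L)+d[1]*np.sin(L);dz=-d[0]*np.sin(L)+d[1]*np.cos(L)
    return T(-.018-s/1e3+dx,y,.195+z/1e3+dz),ori(T0+L)
E
python3 - <<'E'
from h import *
P,q=bpose(42,-7.75,0,YA);c,s=np.cos(p[2]),np.sin(p[2])
back=np.array([c*np.sin(T0),s*np.sin(T0),np.cos(T0)])*.065
robot.command_gripper(.078)
robot.movel(bendpos(1.57,YB,.09),feed=.2)
robot.move_to(P+back,q);S("pre")
print(robot.movel(P,q,feed=.1,f_stop=6));S()
robot.command_gripper(.0,60);S("grip")
print(robot.movel(*bpose(42,-3,0,YA),feed=.03,f_stop=10));S("lift");robot.wait(.2);S()
im=robot.get_image("scene");save(im,"s3.png",(290,150,450,300),4)
im=robot.get_image("wrist");save(im,"w3.png")
for n in range(1):
  for L in(((48,0,9)),(60,0,9),(70,3,30),(92,27,36),(118,27,36),(125,70,36)):
    for y in(YA,YB):
        if robot.inverse_kinematics(*bpose(*L,y)) is None:print("noIK",L,y)
E
```

```text
pre 13.41 [0.478  0.1238 0.2377] F [0.5 1.1 0.4] w 0.0781 ff 0.0
False
 14.21 [0.4973 0.1264 0.1757] F [ 0.5 -0.3  0. ] w 0.0781 ff 0.0
grip 14.6 [0.4976 0.1246 0.176 ] F [-1.5 -0.7  5.7] w 0.0451 ff 60.4
False
lift 14.91 [0.4964 0.1243 0.1796] F [-0.3  0.5 -1.1] w 0.0452 ff 61.3
 15.11 [0.4965 0.1245 0.1795] F [ 0.5  0.1 -1.9] w 0.0451 ff 61.3
```

View pics/s3.png

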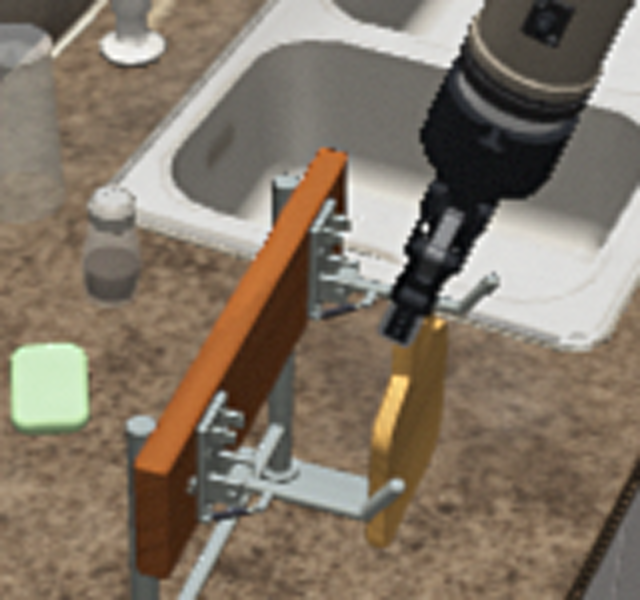

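View pics/w3.png

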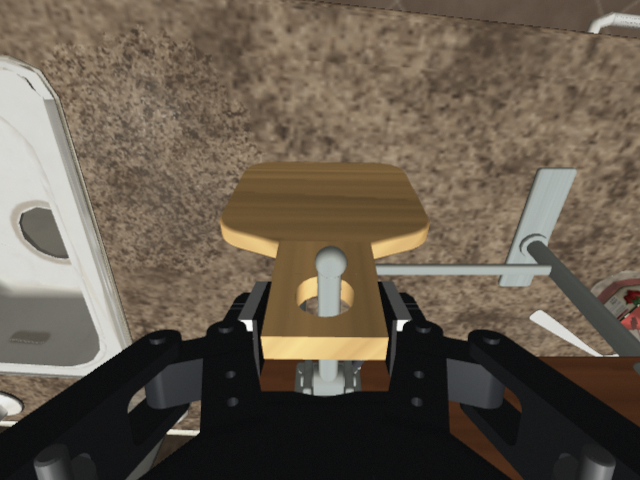

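The board is held by its neck and carries its weight (about 1.9 N). The wrist view shows hole centre about (325,298), neck front-top corners (262,337) and (387,336), and the nose ball at about (331,263). I check the model against these.

Run:
```python
from h import *
im=robot.get_image("wrist");st=robot.read_state()
s,z=42,-3
def B(dx,dy,dz,s=s,z=z):return T(-.018-s/1e3+dx,YA+dy,.195+z/1e3+dz)
obs=np.array([[262,337],[387,336],[262,357],[388,357]])
M=[B(x,y,.022) for x,y in((-.006,-.023),(-.006,.023),(.006,-.023),(.006,.023))]
u=proj(im,M);print("neck pred",u.round(1).tolist())
print("d per 1mm s,z",(proj(im,[B(-.007,.023,.022)])-u[1]).round(2),(proj(im,[B(-.006,.023,.023)])-u[1]).round(2))
hole=proj(im,[B(-.006,.01225*np.cos(a),.01225*np.sin(a)) for a in np.linspace(0,6.28,33)]);print("hole pred",hole.min(0),hole.max(0))
print("nose pred",proj(im,[T(-.104,YA,.219)]),proj(im,[T(-.104,YA+.001,.219)]))
print("TCP actual-cmd",st["position"]-bpose(s,z,0,YA)[0])
save(im,"w3c.png",(220,220,420,380),4)
```

```text
neck pred [[259.1, 341.8], [391.5, 341.7], [262.5, 364.2], [388.0, 364.1]]
d per 1mm s,z [[ 0.3  -1.97]] [[0.48 2.29]]
hole pred [294.61878177 279.10502793] [355.63061947 321.02939064]
nose pred [[325.55508726 262.05200804]] [[329.17730481 262.04957386]]
TCP actual-cmd [-1.57369854e-04 -9.25821613e-06 -1.76237878e-04]
```

View pics/w3c.png

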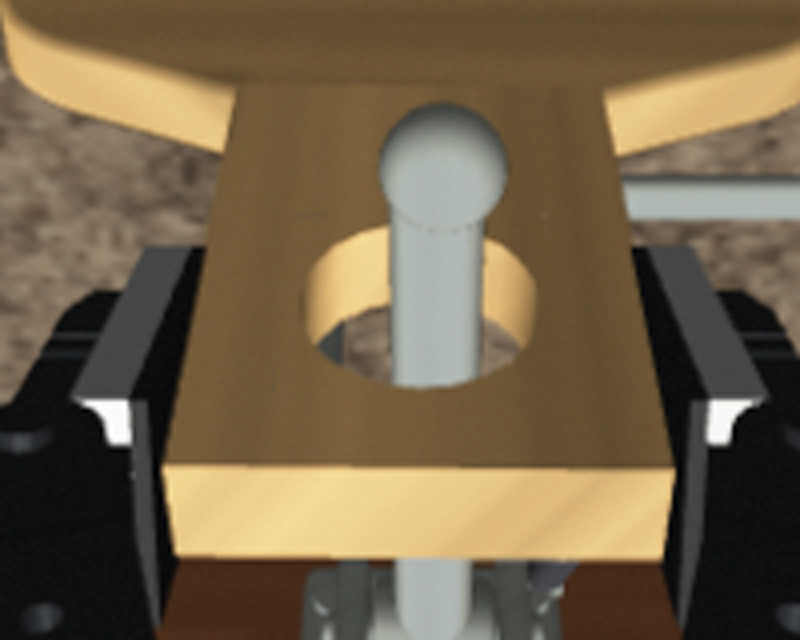

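The model agrees within about 1 mm: the board sits 1.1 mm lower in the grip, the bar is 1.3 mm to the +y side, and there is a common scale error of about 3.5 %. I correct for these and tilt the board off, feeling for force.

```bash
cat >> h.py <<'E'
YA=-.0897;OS,OZ=.5,1.1
WP=[(42,-2,0),(48,0,9),(60,0,9),(66,1,21),(70,3,30),(73,6,36),(80,14.5,36),(92,27,36),(104,27,36),(118,29,36)]
def go(L,y,feed=.04,f=7):
    P,q=bpose(L[0]+OS,L[1]+OZ,L[2],y);r=robot.movel(P,q,feed=feed,f_stop=f)
    s=robot.read_state();print(L,"STOP" if r else "",round(s["t"],2),np.round(s["contact_force"],1),round(s["width"],4),np.round((s["position"]-P)*1e3,1));return r
E
python3 - <<'E'
from h import *
for L in WP:
    if go(L,YA):break
im=robot.get_image("wrist");save(im,"w4.png",(160,180,480,420),2)
E
```

```text
(42, -2, 0)  15.51 [ 0.3  0.1 -1.3] 0.0452 [0.1 0.2 0.2]
(48, 0, 9)  15.86 [-0.1  0.4 -1.9] 0.0449 [ 0.6  0.7 -0.1]
(60, 0, 9)  16.31 [ 0.4 -0.3 -2.2] 0.0447 [-0.3 -0.4  0.1]
(66, 1, 21)  16.68 [ 0.2  0.1 -1.4] 0.0448 [ 0.5  0.8 -0.4]
(70, 3, 30)  16.98 [-0.1  0.2 -0.6] 0.0449 [-0.1  0.4 -0.3]
(73, 6, 36)  17.27 [-0.5 -0.3 -1.6] 0.0448 [-0.3  0.2 -0.1]
(80, 14.5, 36)  17.69 [-0.1  0.  -1.8] 0.0453 [-0.1 -0.1  0.4]
(92, 27, 36)  18.27 [-0.1 -0.4 -2.4] 0.0447 [ 0.1 -0.1  0.1]
(104, 27, 36)  18.73 [ 0.2 -0.5 -1.3] 0.0453 [-0.2 -0.1 -0. ]
(118, 29, 36)  19.23 [ 0.8 -0.7 -0.8] 0.0451 [-0.  -0.1  0.1]
```

View pics/w4.png

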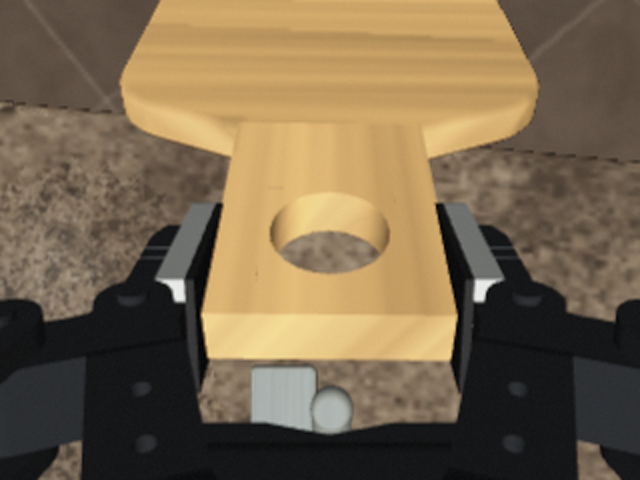

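The board came off without contact. The nose ball is at crop px (332,408), in line with the board centre at about 330. I carry it to hook_b and compare that nose with this view by template matching, since my picture budget is used up.

```bash
cat > match.py <<'E'
from h import *
def nose():
    ref=cv2.imread("pics/w4.png");x,y,r=332,408,17
    t=ref[y-r:y+r+1,x-r:x+r+1];m=np.zeros(t.shape[:2],np.uint8);cv2.circle(m,(r,r),r,255,-1);m=cv2.merge([m]*3)
    im=robot.get_image("wrist");c=cv2.resize(im["pixels"][180:420,160:480,::-1],None,fx=2,fy=2,interpolation=cv2.INTER_CUBIC)
    R=cv2.matchTemplate(c[340:425,240:430],t,cv2.TM_SQDIFF,mask=m)
    a,_,loc,_=cv2.minMaxLoc(R);return (loc[0]+240+r-x)/2,(loc[1]+340+r-y)/2,a/m.sum()*255, im
E
python3 - <<'E'
from match import *
print("self",nose()[:3])
y0=np.linspace(YA,YB,3)[1:]
for y in y0: go((118,29,36),y,feed=.15,f=12)
robot.wait(.2);dx,dy,e,im=nose();print("b",dx,dy,e);S()
pr=lambda y,x=0:proj(im,[T(-.104-x,y,.219)])[0]
print("nose pred",pr(YB),"per mm y",pr(YB+.001)-pr(YB),"per mm out",pr(YB,.001)-pr(YB))
E
```

```text
self (0.0, -0.5, np.float64(2.7436182019977804))
(118, 29, 36)  20.08 [-0.2 -1.1 -2.6] 0.045 [ 0.3 -0.9 -0.3]
(118, 29, 36)  20.84 [-0.2  0.4 -2. ] 0.045 [ 0.5 -1.3 -0.3]
b 1.0 -1.0 9.731409544950056
 21.09 [0.3955 0.2999 0.2119] F [ 0.1 -1.  -1.9] w 0.0451 ff 61.5
nose pred [327.91837486 382.64177948] per mm y [ 2.36462112 -0.00531199] per mm out [-0.0070245  -2.41906143]
```

The nose of hook_b matches to within 0.4 mm, so I thread the board on along the reversed path with force stops.

Run:
```python
from match import *
Y=.0944
ok=True
for L in WP[::-1]:
    if go(L,Y): ok=False;break
if ok:
    go((42,-7,0),Y,feed=.02,f=4);robot.wait(.2);S("low")
im=robot.get_image("wrist")
print([(round(d["conf"],2),np.round(d["box"])) for d in robot.spot_in(im,"board")])
```

```text
(118, 29, 36)  21.34 [ 0.2 -0.3 -0.9] 0.045 [ 0.1 -0.1  0. ]
(104, 27, 36)  21.84 [-1.  -0.5 -1.8] 0.0453 [ 0.1  0.1 -0.1]
(92, 27, 36)  22.29 [ 0.1 -0.1 -2.1] 0.0449 [ 0.1  0.  -0. ]
(80, 14.5, 36)  22.88 [-0.1 -0.3 -1. ] 0.0453 [-0.1  0.1 -0.1]
(73, 6, 36)  23.3 [-0.1 -0.1 -2.1] 0.0454 [ 0.  -0.1 -0.3]
(70, 3, 30)  23.58 [ 0.3  0.  -0.6] 0.0453 [-0.9  0.2  0.7]
(66, 1, 21)  23.89 [ 0.6 -0.4 -1.7] 0.0453 [-0.5 -0.2  0.4]
(60, 0, 9)  24.26 [-0.1 -0.4 -2.1] 0.0448 [ 0.4 -0.4  0.1]
(48, 0, 9)  24.71 [ 0.1 -0.1 -2.4] 0.0452 [ 0.4  0.  -0.3]
(42, -2, 0)  25.06 [ 0.4 -0.2 -2. ] 0.0448 [-0.8 -0.2  0. ]
(42, -7, 0)  25.46 [-0.4 -0.3 -0.6] 0.045 [ 0.2 -0.1 -0.3]
low 25.66 [0.4789 0.3093 0.177 ] F [ 0.8  0.1 -1.9] w 0.0452 ff 61.5
[(0.67, array([222., 159., 428., 358.])), (0.15, array([304., 252., 366., 397.]))]
```

Run:
```python
from match import *
Y=.0944
f=lambda:np.mean([ (robot.wait(.02),robot.read_state()["contact_force"])[1] for _ in range(8)],0).round(2)
print(f());go((42,-9,0),Y,feed=.01,f=4);F=f();print(F)
if F[2]>-1:   # weight taken over by hook
    robot.command_gripper(.078);S("open")
    s=robot.read_state();c,sn=np.cos(p[2]),np.sin(p[2])
    robot.movel(np.array(s["position"])+np.array([c*np.sin(T0),sn*np.sin(T0),np.cos(T0)])*.075,feed=.1,f_stop=8);S("back")
    robot.wait(.3)
    for n in("scene","top"):
        im=robot.get_image(n);b=robot.spot_in(im,"board")
        print(n,[(round(d["conf"],2),np.round(d["box"])) for d in b[:2]])
        Q=proj(im,[T(-.06+dx,Y+dy,.187+dz) for dx in(-.006,.006) for dy,dz in((-.023,.022),(.023,.022),(.06,-.155),(-.06,-.155),(.06,-.06),(-.06,-.06))]);print("pred",Q.min(0).round(),Q.max(0).round())
```

```text
[-0.03 -0.05 -1.7 ]
(42, -9, 0) STOP 26.12 [-1.  -0.7  4.6] 0.0453 [0.2 0.2 1.1]
[-0.76 -0.32  5.26]
open 26.68 [0.4781 0.3083 0.1745] F [ 0.4 -0.4 -0.6] w 0.0782 ff 0.0
back 27.57 [0.456  0.3057 0.2456] F [-0.4  0.1 -0.3] w 0.0779 ff 0.0
scene [(0.96, array([356., 269., 381., 343.]))]
pred [355. 262.] [378. 347.]
top [(0.77, array([259., 286., 312., 296.]))]
pred [261. 286.] [315. 297.]
```

The board hangs on hook_b: the hook took its weight, and both cameras show it where predicted. Now I fold up hook_a.

Run:
```python
from match import *
P=T(-.1,YB,.32);robot.movel(P,ori(),feed=.15)
robot.command_gripper(.05,25)
robot.move_to(bendpos(1.57,YA,.06),ori());S()
print(robot.movel(bendpos(1.57,YA),feed=.1,f_stop=8));S()
robot.command_gripper(0,25);S("grip")
for ph in np.linspace(1.57,0.02,9)[1:]:robot.movel(bendpos(ph,YA),feed=.09)
S("up")
robot.command_gripper(.05);S("open")
robot.movel(bendpos(0,YA,.07),feed=.12);S()
robot.movel(T(-.12,-.09,.40),feed=.2);robot.wait(.5)
for n in("scene","top"):
    im=robot.get_image(n)
    print(n,"board",[(round(d["conf"],2),np.round(d["box"])) for d in robot.spot_in(im,"board")[:2]])
    print("arm",[(round(d["conf"],2),np.round(d["box"])) for d in robot.spot_in(im,"hook_a_bend")[:4]])
    for k,y,dn in(("a up",YA,0),("a down",YA,1),("b down",YB,1)):print(k,proj(im,W(p,hookpts(y,dn))).round().tolist())
    for t in("mug","jam","salt"):print(t,[np.round(d["box"]) for d in robot.spot_in(im,t)[:1]])
S()
```

```text
29.93 [0.4634 0.1244 0.2558] F [-0.5  0.3 -0. ] w 0.0504 ff 0.0
False
 30.8 [0.4637 0.1233 0.1836] F [-1.2 -0.2  0.2] w 0.0498 ff 0.0
grip 31.25 [0.4635 0.1232 0.1835] F [-0.8  0.5  0.8] w 0.0081 ff 24.9
up 33.65 [0.532  0.1296 0.2533] F [-0.3  4.7 -1.6] w 0.0079 ff 28.2
open 34.12 [0.5317 0.1287 0.253 ] F [-0.8 -0.   0.4] w 0.05 ff 0.0
 34.96 [0.5326 0.1291 0.3343] F [ 0.1  0.5 -0.6] w 0.0501 ff 0.0
scene board [(0.56, array([354., 266., 380., 342.]))]
arm [(0.67, array([348., 268., 390., 281.])), (0.54, array([367., 187., 379., 217.])), (0.45, array([301., 187., 382., 347.]))]
a up [[376.0, 219.0], [377.0, 195.0], [367.0, 187.0]]
a down [[376.0, 219.0], [405.0, 226.0], [412.0, 219.0]]
b down [[349.0, 270.0], [381.0, 278.0], [388.0, 271.0]]
mug [array([317., 346., 353., 410.])]
jam [array([260., 326., 288., 378.])]
salt [array([308., 195., 329., 225.])]
top board [(0.88, array([260., 287., 311., 298.]))]
arm [(0.56, array([363., 253., 379., 268.]))]
a up [[372.0, 264.0], [376.0, 263.0], [376.0, 250.0]]
a down [[372.0, 264.0], [375.0, 298.0], [378.0, 306.0]]
b down [[285.0, 273.0], [288.0, 306.0], [288.0, 315.0]]
mug [array([199., 274., 236., 314.])]
jam [array([208., 216., 242., 245.])]
salt [array([410., 165., 431., 184.])]
 36.82 [0.4314 0.1195 0.4   ] F [-0.1 -0.  -0.3] w 0.0502 ff 0.0
```

```bash
python3 -c "
from cell import robot
robot.wait(1);print(robot.hand_in())"
```

```text
the job is handed in; nothing more can be done
None
```

I handed the job in at about 38 s of the 72 s allowed; the hand-in returned no verdict. By camera and force readings, the board hangs freely on hook_b, hook_a is folded flat, and the mug, jam jar and salt shaker have not moved.

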